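# Pack out a loose tube rack in the shaker's spring clamp

### The arm

A 6-joint arm with a two-finger parallel gripper is mounted at the origin on a cart in front of the work surface, level with it; the furniture and walls round the work are solid. World frame = base frame: x ahead of the robot, y to its left, z up, the work surface at z = 0. Lengths are in m, angles in rad, forces in N, time in s.
With the tool pointing down it reaches from about 0.275 to 0.875 m from the base axis. Payload 12.5 kg.
Tool frame: the origin (TCP) lies between the finger pads; the fingertips stand 17 mm ahead of it and the grasp point (between the pads) lies 2 mm behind it; z points along the fingers, x is the direction in which the jaws open and shut, and the axes are right-handed (so a half turn about z gives the same grasp; the last joint's range is limited). The gripper opens to 85 mm and grips with 20 to 120 N. Pads are 22 mm wide; open, the fingers measure 114 mm over their backs; the gripper's body (76 mm by 85 mm) begins 54 mm behind the grasp point. The pads swing forward as they close: fully open they stand 13 mm farther back than shut.
Start: joints at [-1.2, 0.351, 1.652, -0, 1.139, -0.085], TCP at [0.242, -0.494, 0.248] pointing down, gripper open.
Joint ranges: [-2.75, 2.75], [-0.79, 2.1], [0.01, 2.65], [-1.57, 4.71], [0.07, 3.14], [-2.87, 2.87]. Speed limits (rad/s): [2.22, 2.22, 2.79, 3.14, 3.14, 3.14].

### API

Orientations are given as a unit quaternion [x, y, z, w].
In Python, from bench import r gives the robot as it stands.
- The arm moves only by the tool carry_out, never from a script. Its arguments are lists of equal length, an entry for each row: "fingers": the finger opening in mm, from 0 to 85.4; "xyz": the shift along the tool's x, y, z in mm, a list of three; "turn": the turn about the tool's z in rad. A call has 1 to 20 rows; each row shifts and turns the commanded pose from where the row before left it, along the tool's axes as they then stand; what a row does not reach is not made up. A row lasts 1/10 s, in which the tool goes at most 50 mm and 8.59 degrees, less where a joint would pass 70% of its speed; a pose out of reach is approached as far as the arm can. A call is refused whole if a number of a shift passes 50 or a number of a turn 0.15, either way. A call with a gripper value outside its range is refused whole. The fingers move at their own pace and stop on an object; "squeeze" is the grip in N (left out, the last holds). Time passes only in rows, so rows that do not move let the fingers close. It gives the time, the measured TCP pose, the force and the opening at its end, in the units of the state.
- r.sense(): the state, without advancing time (a new reading comes with each control period).
- r.read_camera(name): name is "scene" or "top" or "wrist"; returns a dict with "image" (384x512x3 uint8, blue, green, red), "camera_matrix" (3x3 intrinsics, pixels), "eye" and "rotation" of the camera in the world. Camera axes: x right, y down, z forward; pixel columns grow to the right and rows downward; lengths in m; the calibration is good to about 2 mm. A picture is of the moment at which its call begins. There is no depth.
- r.close_job(): hands the job in, once; it reports no verdict.
Trained networks look in the newest picture that a camera, given by its name, has taken for a name from the list of things; names that differ only in an ending like _2 or _b are one class to them, and where a whole thing is asked for, a point or a joint stands for the part that bears it (a point fixed in the world has none). Each returns a list of dicts, best first, with "score" (0 to 1); they miss things now and then, are a little off and sometimes report something else, mostly with a low value. They report only what shows in the picture. A call takes as long as a camera call. They do not tell look-alikes from the thing itself.
- r.recognise(camera, query): "centre" ([column, row] in pixels, amid what is visible of it).
- r.masks_of(camera, query): "pixels" (384x512 bool, what is visible of it) and "centre" ([column, row] in pixels, amid what is visible of it).
The state is a dict: "time_s": time; "q": joint angles; "qvel": joint speeds; "effort": joint torques, N m; "ee_pos": TCP position; "tcp_rot": TCP orientation; "force": force on the tool from outside, world axes, zero at the start; "wrist_torque": the same for the moment, N m; "width": finger opening in m.
Only numpy, scipy, OpenCV 4.12 (cv2) and the standard library are available. Lean on these libraries where they do the work, as an engineer would, in place of code of your own. Each camera call takes 0.05 s, during which the arm holds its last target. There are 200 camera calls.

### The job

The blue tube rack is too short for the shaker's clamping channel: first take the dropper bottle out of the gap between rack and clamp and stand it upright on the bench. Then fill the gap with yellow packing plates from the caddy, set upright side by side, one after another and no more than it takes, until the clamp, pushed in by its black handle, bears on the stack before it runs into its stop: its sprung pad must be squeezed about half way while the rack is held against the end bar. Finish still holding the handle there, so that the lock screw can be tightened; keep the tubes in the rack and do not disturb the other things on the bench.

Things in the scene. Friction and masses are not known exactly. Their poses are not given: they have to be found in the camera images.
- shaker: White bench-top orbital shaker, fixed, 215 mm (x) by 350 mm (y), control panel on its -x face. Origin on the bench under its centre; z up, y along the clamping channel. Its platform's top is 78 mm above the bench. The channel lies along y, centred on x = 0, 84 mm wide between two rails 14 mm high; the rack stands at its +y end, the clamp at its -y end.
- end_bar: Metal bar across the +y end of the channel, part of the shaker, 100 x 12 x 50 mm; origin at the middle of its foot, axes as the shaker's. Its face towards the rack is 6 mm from its origin, on the -y side.
- tube_rack: Blue tube rack, loose, 78 mm (x) by 107 mm (y) by 65 mm, standing in the channel within 3 mm of the end bar. Origin at the centre of its underside, axes as the shaker's. Its face towards the clamp is 53.5 mm from its origin, on the -y side. Three capped tubes stand in it, to 112 mm above the platform, at least 34 mm from that face.
- tube_a: Tube with a red cap, 16 mm diameter, 109 mm tall, loose in a hole of the rack; origin at the centre of its foot.
- tube_b: Tube with a blue cap, otherwise as tube_a.
- tube_c: Tube with a white cap, otherwise as tube_a.
- clamp_base: Fixed part of the spring clamp; its place along the channel differs. Origin at platform level under the pad's face as it stands when let go; axes as the shaker's. A grey block 45 mm high with a lock screw to 67 mm is 62 to 86 mm behind (-y). The gap from this origin along +y to the rack, when that is on the end bar, is 38 to 62 mm: it takes one plate or two.
- clamp (a joint): Travel of the clamp's carriage (blue block with a black upright handle) towards the rack, along the shaker's +y, in m: 0 let go, 0.034 at its hard stop. A weak spring (1 N at 0, 3 N at the stop) brings it back to 0 when it is let go.
- clamp_handle (a point): Point in the black handle of the clamp, 82 mm above the platform; the handle is 24 mm (x) by 16 mm (y) and stands free from 48 to 98 mm above the platform. It moves with the clamp.
- pad (a joint): How far the orange-faced pad, 66 mm wide and 44 mm high, is pressed back on its springs into the clamp's carriage, in m: 0 free, 0.010 fully in; 1.2 N per mm. About half way is 0.005.
- pad_face (a point): Middle of the orange face of the pad, 30 mm above the platform; it looks along the shaker's +y to the rack.
- white_cap_bottle: Brown dropper bottle with a white cap, standing in the gap between rack and clamp: 31 mm diameter up to 60 mm, neck and cap 18 mm diameter up to 88 mm. Origin at the centre of its underside.
- caddy: Grey caddy for packing plates, fixed to the bench, 96 x 130 x 25 mm; origin at the centre of its underside, z up. It has three slots 38 mm apart along its y, floor 6 mm above the bench.
- plate_0: Yellow packing plate, 18 mm thick (its y), standing in the first slot of the caddy, counted from the caddy's -y end: body 76 mm wide (x) and 55 mm high, above it a grip tab 36 mm wide (x) and 18 mm thick that ends 95 mm above the foot. Origin at the centre of its underside. 70 g.
- plate_1: Yellow packing plate, 18 mm thick (its y), standing in the second slot of the caddy, counted from the caddy's -y end: body 76 mm wide (x) and 55 mm high, above it a grip tab 36 mm wide (x) and 18 mm thick that ends 95 mm above the foot. Origin at the centre of its underside. 70 g.
- plate_2: Yellow packing plate, 18 mm thick (its y), standing in the third slot of the caddy, counted from the caddy's -y end: body 76 mm wide (x) and 55 mm high, above it a grip tab 36 mm wide (x) and 18 mm thick that ends 95 mm above the foot. Origin at the centre of its underside. 70 g.
- black_cap_bottle: Brown dropper bottle with a black cap on the bench, size as the other; leave it alone.
- red_cap_bottle: White dropper bottle with a red cap on the bench, same size; leave it alone.
- bench_timer: White bench timer, 64 x 64 x 20 mm, on the bench; leave it alone.
There are look-alikes about, which are no part of the job. Leave any green or pink look-alike of the plate_2 alone.

How it is judged:
On the way, in this order (a step that is already met when the one before it is completed fails the run):
1. the white-capped bottle stands upright on the bench, let go (height (world z) of white_cap_bottle between -0.01 and 0.01 m and angle between white_cap_bottle's own z axis and vertical below 0.1 rad and linear speed of white_cap_bottle below 0.03 m/s and contact force between the fingers and white_cap_bottle below 0.05 N), for 0.2 s.
2. a packing plate stands upright in the channel between rack and clamp (((x of plate_0 in the frame of shaker between -0.012 and 0.012 m and y of plate_0 in the frame of shaker between -0.03 and 0.062 m and z of plate_0 in the frame of shaker between 0.07 and 0.084 m and angle between plate_0's own z axis and vertical below 0.15 rad) or (x of plate_1 in the frame of shaker between -0.012 and 0.012 m and y of plate_1 in the frame of shaker between -0.03 and 0.062 m and z of plate_1 in the frame of shaker between 0.07 and 0.084 m and angle between plate_1's own z axis and vertical below 0.15 rad) or (x of plate_2 in the frame of shaker between -0.012 and 0.012 m and y of plate_2 in the frame of shaker between -0.03 and 0.062 m and z of plate_2 in the frame of shaker between 0.07 and 0.084 m and angle between plate_2's own z axis and vertical below 0.15 rad))), for 0.2 s.
At the end, for the whole second after the job is handed in: Clamp at rest, held by the fingers (1.5 N), over 13 mm in (a surplus plate stops it sooner); pad squeezed 2.5 to 8.5 mm on an upright plate in the channel (2 N); rack upright on the end bar (2 N), tubes in it; the white-capped bottle stands upright, untouched, on the bench (all of step 1 and distance between each of tube_a, tube_b, tube_c and tube_rack below 0.06 m and value of joint pad between 0.0025 and 0.0085 m and value of joint clamp above 0.013 m and velocity of joint clamp between -0.01 and 0.01 m/s and ((contact force between pad and plate_0 above 2 N and (x of plate_0 in the frame of shaker between -0.012 and 0.012 m and y of plate_0 in the frame of shaker between -0.03 and 0.062 m and z of plate_0 in the frame of shaker between 0.07 and 0.084 m and angle between plate_0's own z axis and vertical below 0.15 rad)) or (contact force between pad and plate_1 above 2 N and (x of plate_1 in the frame of shaker between -0.012 and 0.012 m and y of plate_1 in the frame of shaker between -0.03 and 0.062 m and z of plate_1 in the frame of shaker between 0.07 and 0.084 m and angle between plate_1's own z axis and vertical below 0.15 rad)) or (contact force between pad and plate_2 above 2 N and (x of plate_2 in the frame of shaker between -0.012 and 0.012 m and y of plate_2 in the frame of shaker between -0.03 and 0.062 m and z of plate_2 in the frame of shaker between 0.07 and 0.084 m and angle between plate_2's own z axis and vertical below 0.15 rad))) and contact force between tube_rack and end_bar above 2 N and contact force between the fingers and clamp above 1.5 N and angle between tube_rack's own z axis and vertical below 0.06 rad); the arm keeps its last pose, push and grip.
It fails at once if a bystander (the other two bottles, the timer) moved by more than 25 mm (distance of any of black_cap_bottle, red_cap_bottle, bench_timer from where it was at the start of the episode above 0.025 m).
It fails at once if a tube left the rack (distance between any of tube_a, tube_b, tube_c and tube_rack above 0.08 m).
It fails at once if the white-capped bottle was tipped over (angle between white_cap_bottle's own z axis and vertical above 0.8 rad).
It also fails if it takes over 72 s, if anything falls off the work surface, if the arm or the gripper's body presses on something with over 40 N, if the wrist force passes 120 N, or if a joint passes its speed limit or range.

## Working session

There is one attempt and no reset: what is moved stays moved. The work goes in short steps, Python scripts to look and compute and a tool call to move; the robot and the scene stay as the last step left them, time stands still between calls to the robot, and variables do not carry over. Pictures are saved under pics/ and viewed, about 8 in all and at most 12, crops included, and the job is handed in when it is done.

Besides the shell and the picture viewer there is one more tool, called after "Call:" as name(argument=value, ...) on one line, values as JSON. carry_out: Moves the arm, as the interface text tells. Its arguments: {"type":"object","properties":{"fingers":{"type":"array","items":{"type":"number"}},"xyz":{"type":"array","items":{"type":"array","items":{"type":"number"}}},"turn":{"type":"array","items":{"type":"number"}},"squeeze":{"type":"number"}},"required":["fingers","xyz","turn"]}

```bash
ls; mkdir -p pics
cat > h.py <<'E'
import numpy as np, cv2
from bench import r
from scipy.spatial.transform import Rotation as R
def ray(c,p):
    d=np.array(c["rotation"])@np.linalg.inv(c["camera_matrix"])@np.array([p[0],p[1],1.]); return np.array(c["eye"]),d
def atz(c,p,z):
    e,d=ray(c,p); return e+d*(z-e[2])/d[2]
def proj(c,P):
    q=(np.atleast_2d(P)-np.array(c["eye"]))@np.array(c["rotation"]); q=q@np.array(c["camera_matrix"]).T
    return q[:,:2]/q[:,2:]
E
python3 - <<'E'
from h import *
s=r.sense();print({k:np.round(v,3).tolist() for k,v in s.items()})
ims=[]
for n in("scene","top"):
    c=r.read_camera(n);ims.append(c["image"]);print(n,np.round(c["eye"],3),np.round(c["rotation"],3).tolist(),np.round(c["camera_matrix"],1).tolist())
    for q in("shaker","end_bar","tube_rack","clamp_handle","pad_face","white_cap_bottle","caddy","plate_0","black_cap_bottle","bench_timer"):
        print(q,[(np.round(d["centre"]).tolist(),round(d["score"],2)) for d in r.recognise(n,q)])
    cv2.imwrite(f"pics/{n}0.png",cv2.resize(c["image"],(800,600)))
E
```

```text
pics
{'time_s': 0.0, 'q': [-1.2, 0.351, 1.652, 0.0, 1.139, -0.085], 'qvel': [0.001, -0.001, -0.0, -0.0, 0.0, 0.002], 'effort': [0.002, -50.609, -29.141, 0.0, 0.005, 0.0], 'ee_pos': [0.242, -0.494, 0.248], 'tcp_rot': [0.849, -0.529, -0.0, -0.0], 'force': [0.113, -0.109, 0.865], 'wrist_torque': [-0.025, -0.042, 0.019], 'width': 0.085}
scene [-0.013  0.66   1.028] [-0.282, 0.881, -0.361, 0.121] [[434.4, 0.0, 256.4], [0.0, 434.4, 192.1], [0.0, 0.0, 1.0]]
shaker [([207.0, 253.0], 0.62), ([249.0, 158.0], 0.32)]
end_bar [([146.0, 264.0], 0.7)]
tube_rack [([170.0, 251.0], 0.84), ([305.0, 186.0], 0.59)]
clamp_handle [([200.0, 223.0], 0.95), ([148.0, 267.0], 0.18)]
pad_face [([197.0, 225.0], 0.82)]
white_cap_bottle []
caddy [([306.0, 187.0], 0.78)]
plate_0 [([303.0, 178.0], 0.87), ([270.0, 198.0], 0.71), ([315.0, 156.0], 0.5), ([306.0, 163.0], 0.47), ([340.0, 165.0], 0.47)]
black_cap_bottle [([233.0, 304.0], 0.6)]
bench_timer []
top [ 0.364 -0.052  1.443] [0.711, -0.7, 0.043, -0.049] [[452.1, 0.0, 265.5], [0.0, 452.1, 191.9], [0.0, 0.0, 1.0]]
shaker [([212.0, 188.0], 0.83)]
end_bar [([151.0, 173.0], 0.5)]
tube_rack [([170.0, 171.0], 0.66), ([176.0, 243.0], 0.5)]
clamp_handle [([216.0, 176.0], 0.67), ([171.0, 172.0], 0.16)]
pad_face [([207.0, 178.0], 0.67)]
white_cap_bottle [([193.0, 172.0], 0.46)]
caddy []
plate_0 [([295.0, 197.0], 0.79), ([337.0, 211.0], 0.74), ([359.0, 208.0], 0.73), ([347.0, 256.0], 0.69), ([349.0, 208.0], 0.56), ([398.0, 241.0], 0.56)]
black_cap_bottle [([178.0, 240.0], 0.56)]
bench_timer [([343.0, 142.0], 0.74)]
```

View pics/top0.png

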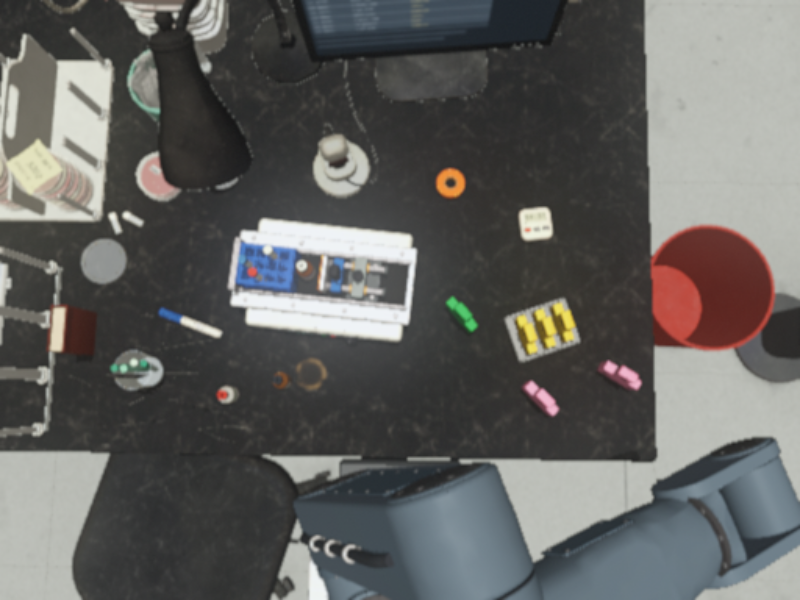

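View pics/scene0.png

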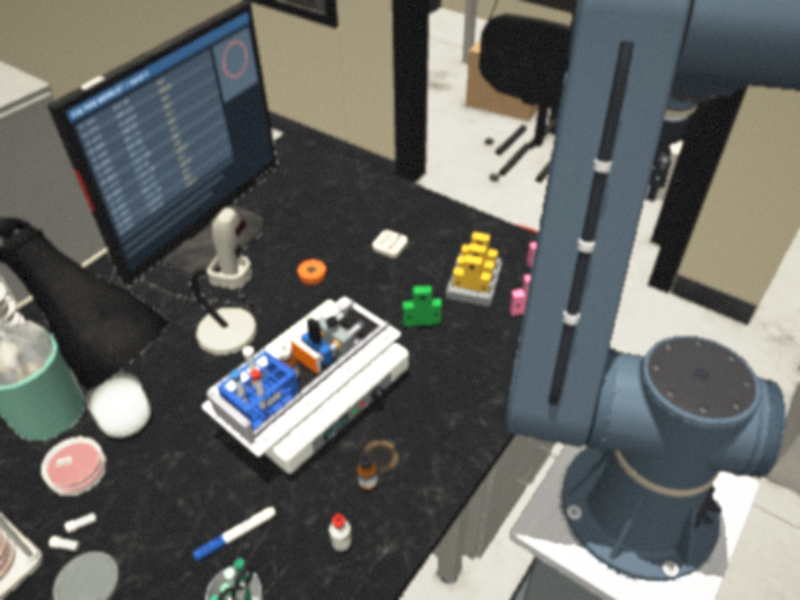

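The top picture shows the shaker at about (325,280), with the rack at its left end. The white-capped bottle is in the gap at (303,266) and the clamp handle at (345,275).

- **Plate candidates:** the yellow plates in the caddy are at (527,334), (545,328) and (565,322). The look-alikes are green at (460,313) and pink at (541,398) and (621,375). I choose yellow.
- **Bottle candidates:** white cap in the gap at (303,266), black cap at (281,380), red cap at (228,394). I choose the one in the gap.

```bash
sed -i 's/np.array(c\["rotation"\])/rot(c)/g' h.py
cat >> h.py <<'E'
def rot(c):
    a=np.array(c["rotation"]); return R.from_quat(a).as_matrix() if a.size==4 else a
def tri(*cp):
    A=np.zeros((3,3));b=np.zeros(3)
    for c,p in cp:
        e,d=ray(c,p);d=d/np.linalg.norm(d);M=np.eye(3)-np.outer(d,d);A+=M;b+=M@e
    return np.linalg.solve(A,b)
E
python3 - <<'E'
from h import *
t=r.read_camera("top")
k=1/1.5625
for n,p,z in [("bot",(303,266),.166),("handle",(357,275),.176),("rack1",(234,302),.09),("c2",(410,323),.09),("c3",(246,235),.09),("c4",(414,245),.09),("pl",(527,330),.1),("pl",(545,325),.1),("pl",(565,320),.1),("caddyA",(507,319),.025),("caddyB",(567,298),.025),("cC",(580,342),.025),("cD",(520,361),.025),("black",(281,380),.088),("red",(228,394),.088),("timer",(535,224),.02),("green",(460,313),.05),("pink",(541,398),.05),("pen1",(162,314),0),("pen2",(220,334),0),("ring",(311,374),0)]:
    print(n,np.round(atz(t,(p[0]*k,p[1]*k),z),3))
for q in("shaker","caddy"):
    for d in r.masks_of("top",q)[:1]:
        m=d["pixels"].astype(np.uint8);print(q,d["score"],m.sum(),cv2.minAreaRect(cv2.findNonZero(m)), [np.round(atz(t,p,.08 if q=="shaker" else .025),3).tolist() for p in cv2.boxPoints(cv2.minAreaRect(cv2.findNonZero(m)))])
E
```

```text
bot [0.591 0.166 0.166]
handle [0.574 0.065 0.176]
rack1 [0.532 0.31  0.09 ]
c2 [ 0.497 -0.031  0.09 ]
c3 [0.665 0.293 0.09 ]
c4 [ 0.65  -0.037  0.09 ]
pl [ 0.486 -0.255  0.1  ]
pl [ 0.496 -0.289  0.1  ]
pl [ 0.506 -0.327  0.1  ]
caddyA [ 0.514 -0.226  0.025]
caddyB [ 0.559 -0.347  0.025]
cC [ 0.47  -0.372  0.025]
cD [ 0.43  -0.252  0.025]
black [0.384 0.213 0.088]
red [0.356 0.313 0.088]
timer [ 0.712 -0.284  0.02 ]
green [ 0.522 -0.13   0.05 ]
pink [ 0.358 -0.289  0.05 ]
pen1 [0.516 0.481 0.   ]
pen2 [0.477 0.359 0.   ]
ring [0.398 0.169 0.   ]
shaker 0.83 5641 ((205.59243774414062, 179.53111267089844), (118.5438461303711, 73.24625396728516), 6.072456359863281) [[0.483, 0.331, 0.08], [0.709, 0.319, 0.08], [0.675, -0.047, 0.08], [0.451, -0.027, 0.08]]
caddy 0.67 360 ((346.1499938964844, 210.4499969482422), (30.04163360595703, 40.477149963378906), 71.56505584716797) [[0.519, -0.219, 0.025], [0.562, -0.34, 0.025], [0.472, -0.369, 0.025], [0.43, -0.248, 0.025]]
```

Call:
carry_out(fingers=[85,85,85,85,85,85,85], xyz=[[-17,-37,-18],[-17,-37,-18],[-17,-37,-18],[-17,-37,-18],[-17,-37,-18],[-17,-37,-18],[-17,-37,-18]], turn=[0,0,0,0,0,0,0])

```text
time_s: 1.95
ee_pos: [0.423, -0.2715, 0.3752]
tcp_rot: [0.849, -0.529, 0.0, 0.0]
force: [1.3, -0.8, 0.0]
width: 0.0851
```

Run:
```python
from h import *
c=r.read_camera("wrist");s=r.sense()
print(np.round(s["ee_pos"],3),np.round(s["tcp_rot"],3),"eye",np.round(c["eye"],3),np.round(rot(c),2).tolist(),c["camera_matrix"])
T=R.from_quat(s["tcp_rot"]);print("eye in tool",T.inv().apply(c["eye"]-s["ee_pos"]))
for q in("caddy","plate_0"):
    for d in r.masks_of("wrist",q): print(q,np.round(d["centre"]),round(d["score"],2),d["pixels"].sum())
cv2.imwrite("pics/w1.png",c["image"])
```

```text
[ 0.426 -0.268  0.378] [ 0.849 -0.528  0.002 -0.001] eye [ 0.489 -0.239  0.501] [[0.44, -0.86, -0.26], [-0.9, -0.42, -0.13], [0.0, 0.29, -0.96]] [[283.22510309   0.         257.25833765]
 [  0.         283.22510309 191.96933783]
 [  0.           0.           1.        ]]
eye in tool [ 0.00183074 -0.06989063 -0.12253922]
caddy [280. 112.] 0.72 2176
plate_0 [268. 116.] 0.93 721
plate_0 [247. 194.] 0.93 764
plate_0 [344. 209.] 0.91 729
plate_0 [318. 124.] 0.86 1039
plate_0 [205.  50.] 0.8 1006
plate_0 [293. 119.] 0.71 884
```

View pics/w1.png

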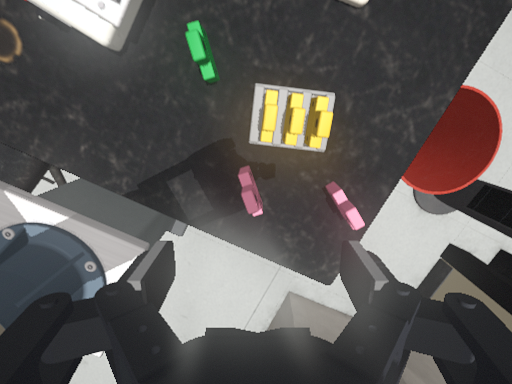

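The wrist picture shows the caddy with three yellow plates at (269,115), (295,118) and (320,121). Green is at (200,52), pink at (250,190) and (345,207).

Call:
carry_out(fingers=[85,85,85,85,85,85,85,85,85,85,60,60,60,60,60,60,60,60], xyz=[[-31,-32,-2],[-31,-32,-2],[-31,-32,-2],[-31,-32,-2],[-31,-32,-2],[-31,-32,-2],[-31,-32,-2],[-31,-32,-2],[-31,-32,-2],[-31,-32,-2],[0,0,0],[0,0,0],[0,0,0],[0,0,0],[0,0,0],[0,0,0],[0,0,0],[0,0,0]], turn=[0,0,0,0,0,0,0,0,0,0,-0.145,-0.145,-0.145,-0.145,-0.145,-0.145,-0.145,0])

```text
time_s: 3.9
ee_pos: [0.5733, 0.145, 0.3935]
tcp_rot: [0.999, -0.049, -0.001, 0.0]
force: [0.2, -0.6, -0.4]
width: 0.06
```

Run:
```python
from h import *
import pickle
c=r.read_camera("wrist");s=r.sense();pickle.dump(c,open("w2.pkl","wb"))
print(np.round(s["ee_pos"],3),np.round(s["tcp_rot"],3),"eye",np.round(c["eye"],3))
for q in("end_bar","tube_rack","clamp_handle","pad_face","white_cap_bottle"):
    for d in r.masks_of("wrist",q)[:2]: print(q,np.round(d["centre"]),round(d["score"],2),d["pixels"].sum())
cv2.imwrite("pics/w2.png",cv2.resize(c["image"],(800,600),interpolation=cv2.INTER_CUBIC))
```

```text
[0.573 0.145 0.394] [ 0.999 -0.052 -0.     0.   ] eye [0.581 0.218 0.519]
end_bar [264.  36.] 0.94 820
end_bar [270. 181.] 0.57 2022
tube_rack [270.  85.] 0.74 4984
clamp_handle [266. 181.] 0.56 2053
pad_face [267. 168.] 0.72 669
white_cap_bottle [273. 138.] 0.75 438
```

View pics/w2.png

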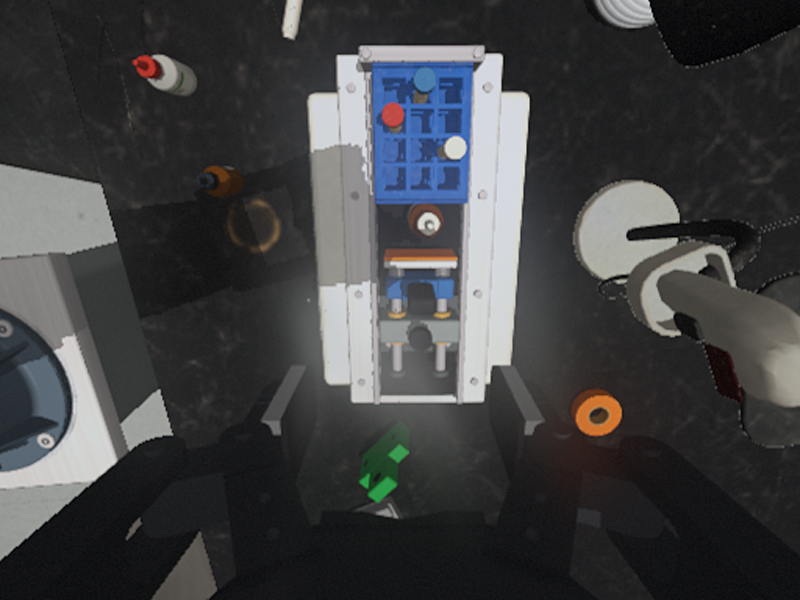

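The close view shows the bottle cap at (428,222), the rack face edge at row ~203, the pad's orange strip at (421,258), the handle at (420,295) and the lock screw at (419,335).

Run:
```python
from h import *
import pickle
c=pickle.load(open("w2.pkl","rb"));k=1/1.5625
im=c["image"]
# crop zoom around gap
cv2.imwrite("pics/w2c.png",cv2.resize(im[20:260,215:325],None,fx=2.5,fy=2.5,interpolation=cv2.INTER_CUBIC))
P=lambda x,y,z:np.round(atz(c,(x*k,y*k),z),4)
print("axis L/R rails outer top", P(351,401,.092),P(339,57,.092),P(485,401,.092),P(501,57,.092))
print("rackface",P(374,203,.143),P(467,203,.143),"back",P(374,66,.143),P(472,67,.143))
print("bar", P(360,60,.128),P(484,60,.128))
print("cap",P(428,222,.166),"handle",P(420,290,.176))
print("orange",P(385,263,.122),P(457,263,.122),P(384,249,.122),P(458,249,.122))
w=np.array([.489,-.239,.501])
```

```text
axis L/R rails outer top [ 0.5013 -0.0187  0.092 ] [0.5351 0.3136 0.092 ] [ 0.6458 -0.0329  0.092 ] [0.6745 0.2997 0.092 ]
rackface [0.5544 0.1913 0.143 ] [0.6314 0.1837 0.143 ] back [0.5664 0.2934 0.143 ] [0.641  0.2853 0.143 ]
bar [0.5553 0.3018 0.128 ] [0.6531 0.292  0.128 ]
cap [0.5968 0.1741 0.166 ] handle [0.5855 0.1219 0.176 ]
orange [0.5566 0.1354 0.122 ] [0.6221 0.1289 0.122 ] [0.5571 0.1484 0.122 ] [0.6238 0.1417 0.122 ]
```

View pics/w2c.png

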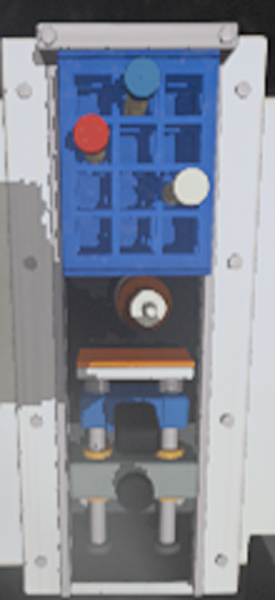

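Call:
carry_out(fingers=[50,50,50,50,50,50], xyz=[[4,-6,27],[4,-6,27],[5,-6,27],[5,-6,27],[4,-5,27],[0,0,0]], turn=[0,0,0,0,0,0])

```text
time_s: 4.8
ee_pos: [0.5968, 0.1729, 0.2556]
tcp_rot: [0.999, -0.05, -0.003, 0.001]
force: [0.1, 0.1, 0.7]
width: 0.0499
```

Run:
```python
from h import *
import pickle
c=r.read_camera("wrist");s=r.sense()
t=r.sense();print(np.round(s["ee_pos"],4),np.round(s["tcp_rot"],3),"eye",np.round(c["eye"],3))
for d in r.masks_of("wrist","white_cap_bottle")[:2]: print(np.round(d["centre"]),round(d["score"],2),d["pixels"].sum())
im=c["image"];print(proj(c,[[.598,.1725,.166],[.598,.1725,.138]]))
hsv=cv2.cvtColor(im,cv2.COLOR_BGR2HSV);cv2.imwrite("pics/w3.png",cv2.resize(im[60:340,130:390],None,fx=2,fy=2))
```

```text
[0.5974 0.1729 0.2582] [ 0.999 -0.05  -0.001  0.   ] eye [0.605 0.246 0.381]
[259. 187.] 0.68 768
[[259.24513777 202.34796926]
 [259.22710714 192.18724282]]
```

View pics/w3.png

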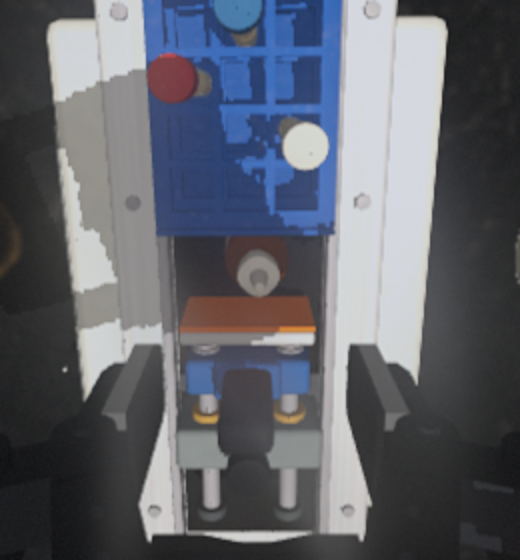

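The cap sits at crop (259,276), within 3 mm of the forecast, so I go straight down.

Call:
carry_out(fingers=[50,50,50,50,18,10,10,10,10], xyz=[[0,-1,33],[0,0,33],[0,0,34],[0,0,0],[0,0,0],[0,0,0],[0,0,0],[0,0,0],[0,0,0]], turn=[0,0,0,0,0,0,0,0,0], squeeze=30)

```text
time_s: 5.8
ee_pos: [0.5993, 0.1742, 0.1621]
tcp_rot: [0.999, -0.05, 0.002, -0.001]
force: [-1.1, -0.0, 7.8]
width: 0.0164
```

Call:
carry_out(fingers=[10,10,10,10,10,10,10,10,10,10,10,10,10,10,10,10,10], xyz=[[0,0,-20],[0,0,-40],[0,0,-45],[0,0,-25],[-25,20,0],[-31,26,0],[-31,26,0],[-31,26,0],[-31,26,0],[-26,20,0],[-10,9,0],[0,0,30],[0,0,40],[0,0,45],[0,0,45],[0,0,30],[0,0,0]], turn=[0,0,0,0,0,0,0,0,0,0,0,0,0,0,0,0,0])

```text
time_s: 7.5
ee_pos: [0.3979, 0.0403, 0.0972]
tcp_rot: [0.999, -0.05, -0.002, 0.0]
force: [0.2, -0.4, 0.0]
width: 0.0157
```

Run:
```python
from h import *
c=r.read_camera("wrist");s=r.sense()
print(np.round(s["ee_pos"],4),np.round(s["force"],2),s["width"])
cv2.imwrite("pics/w4.png",c["image"])
```

```text
[0.3989 0.0402 0.0991] [ 0.65 -0.07 -0.23] 0.015702077519508008
```

View pics/w4.png

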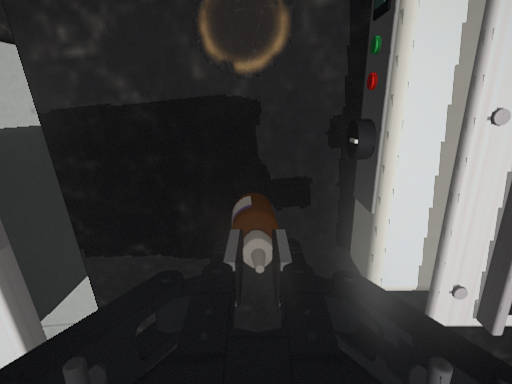

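The bottle is held upright by its cap at (258,245) over clear bench. I lower it slowly.

Call:
carry_out(fingers=[10,10,10,10], xyz=[[0,0,8],[0,0,3],[0,0,2],[0,0,0]], turn=[0,0,0,0])

```text
time_s: 7.95
ee_pos: [0.399, 0.0401, 0.0868]
tcp_rot: [0.999, -0.05, 0.001, -0.0]
force: [-1.1, 0.8, -0.5]
width: 0.0156
```

Call:
carry_out(fingers=[10,10,10], xyz=[[0,0,2],[0,0,1],[0,0,0]], turn=[0,0,0])

```text
time_s: 8.25
ee_pos: [0.3995, 0.0401, 0.084]
tcp_rot: [0.999, -0.05, 0.001, -0.0]
force: [-2.5, 0.9, 13.3]
width: 0.0162
```

Call:
carry_out(fingers=[40,40,40,40,40,40,60,60,60,60,60,60,60,60,60,60,60], xyz=[[0,0,0],[0,0,0],[0,0,-10],[0,0,-30],[0,0,-40],[0,0,-40],[14,38,-15],[14,38,-20],[14,38,-20],[14,38,-20],[14,38,-20],[14,38,0],[14,38,0],[14,38,0],[0,0,0],[0,0,0],[0,0,0]], turn=[0,0,0,0,0,0,0,0,0,0,0,0,0,0,-0.15,-0.15,-0.15])

```text
time_s: 9.95
ee_pos: [0.4794, -0.2737, 0.2987]
tcp_rot: [0.984, 0.177, -0.0, -0.0]
force: [0.3, -0.5, -0.1]
width: 0.0599
```

Run:
```python
from h import *
import pickle
c=r.read_camera("wrist");s=r.sense();pickle.dump(c,open("w5.pkl","wb"))
print(np.round(s["ee_pos"],4),np.round(s["tcp_rot"],3),"eye",np.round(c["eye"],3))
hsv=cv2.cvtColor(c["image"],cv2.COLOR_BGR2HSV)
m=cv2.inRange(hsv,(20,120,60),(35,255,255));n,l,st,ce=cv2.connectedComponentsWithStats(m)
for i in range(1,n):
    if st[i,4]>60: 
        q=cv2.minAreaRect(cv2.findNonZero((l==i).astype(np.uint8)));print(st[i],ce[i],q,np.round(atz(c,ce[i],.06),3))
for q in("plate_0",):
    for d in r.masks_of("wrist",q): print(q,np.round(d["centre"]),round(d["score"],2),d["pixels"].sum())
cv2.imwrite("pics/w5.png",cv2.resize(c["image"][100:330,150:380],None,fx=2.6,fy=2.6,interpolation=cv2.INTER_CUBIC))
```

```text
[ 0.4795 -0.2736  0.2988] [ 0.983  0.182 -0.    -0.   ] eye [ 0.454 -0.205  0.425]
[ 234  146   59   95 4045] [262.69122373 186.93325093] ((263.0, 193.0), (94.0, 58.0), 90.0) [ 0.496 -0.299  0.06 ]
plate_0 [170. 244.] 0.93 428
plate_0 [264. 184.] 0.83 1413
plate_0 [331.  68.] 0.72 1151
plate_0 [168. 144.] 0.71 975
plate_0 [265. 156.] 0.68 1239
plate_0 [263. 213.] 0.62 1395
plate_0 [396. 218.] 0.55 1699
```

View pics/w5.png

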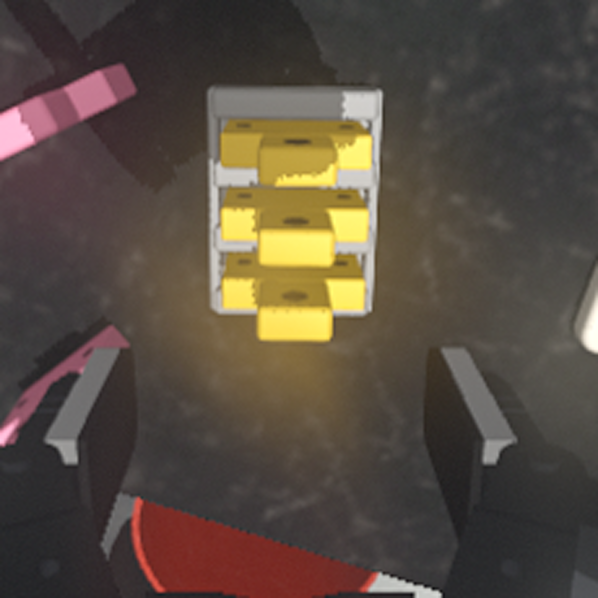

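Run:
```python
from h import *
import pickle
c=pickle.load(open("w5.pkl","rb"));s=r.sense();T=R.from_quat(s["tcp_rot"])
f=lambda u,v,z:atz(c,(150+u/2.6,100+v/2.6),z)
for n,u,v in(("p2",298,186),("p1",296,265),("p0",295,340)):
    P=f(u,v,.101); d=T.inv().apply(P-s["ee_pos"])*1000; d[1]-=9
    print(n,"tool delta to tab centre",np.round(d,1), np.round(T.apply(d/1000)+s["ee_pos"],4))
for u,v in((210,88),(382,88),(372,312),(212,312)):
    print("caddy",np.round(T.inv().apply(f(u,v,.025)-s["ee_pos"])*1000,1))
for a,b in(((222,160),(371,167)),((222,238),(367,240)),((223,307),(363,307))): # shoulder front edges? check
    print(np.round(T.inv().apply(f(*a,.061)-s["ee_pos"])*1000,1),np.round(T.inv().apply(f(*b,.061)-s["ee_pos"])*1000,1))
```

```text
p2 tool delta to tab centre [  8.5  -9.7 197.8] [ 0.4841 -0.2614  0.101 ]
p1 tool delta to tab centre [  7.9  27.7 197.8] [ 0.4966 -0.2967  0.101 ]
p0 tool delta to tab centre [  7.8  65.6 197.8] [ 0.5096 -0.3323  0.101 ]
caddy [-37.1 -37.  273.8]
caddy [ 54.7 -37.3 273.8]
caddy [ 54.5  91.4 273.8]
caddy [-39.   91.7 273.8]
[-28.6  -4.9 237.8] [ 46.   -1.6 237.8]
[-29.4  35.8 237.8] [ 45.4  36.6 237.8]
[-29.5  74.  237.8] [ 44.7  73.7 237.8]
```

Call:
carry_out(fingers=[60,60,60,60,60,60,60,25,25,25,25,25], xyz=[[8,-10,10],[0,0,40],[0,0,45],[0,0,45],[0,0,40],[0,0,29],[0,0,0],[0,0,0],[0,0,0],[0,0,0],[0,0,0],[0,0,0]], turn=[0,0,0,0,0,0,0,0,0,0,0,0], squeeze=50)

```text
time_s: 11.25
ee_pos: [0.4846, -0.2619, 0.0909]
tcp_rot: [0.985, 0.174, 0.001, 0.001]
force: [-1.3, 0.6, 8.6]
width: 0.0352
```

Call:
carry_out(fingers=[25,25,25,25,25,25,25,25,25,25,25,25,25,25,25,25,25,25,25], xyz=[[0,0,-20],[0,0,-40],[0,0,-45],[0,0,-45],[0,0,-40],[0,0,-25],[17,-23,0],[25,-34,0],[27,-37,0],[27,-37,0],[27,-37,0],[27,-37,0],[27,-37,0],[22,-30,0],[17,-23,0],[0,0,0],[0,0,0],[0,0,0],[0,0,0]], turn=[0,0,0,0,0,0,0,0,0,0,0,0,0,0,0,0.15,0.15,0.15,0])

```text
time_s: 13.15
ee_pos: [0.5855, 0.0898, 0.3048]
tcp_rot: [0.999, -0.051, 0.0, -0.0]
force: [-0.2, -0.3, -1.1]
width: 0.0348
```

Run:
```python
from h import *
import pickle
c=r.read_camera("wrist");s=r.sense();pickle.dump(c,open("w6.pkl","wb"))
print(np.round(s["ee_pos"],4),np.round(s["tcp_rot"],3),"eye",np.round(c["eye"],3),s["width"])
T=R.from_quat(s["tcp_rot"]);print(T.as_euler("xyz",degrees=True))
cv2.imwrite("pics/w6.png",cv2.resize(c["image"][0:260,130:390],None,fx=2.3,fy=2.3,interpolation=cv2.INTER_CUBIC))
```

```text
[0.5855 0.0898 0.3047] [ 0.999 -0.048  0.    -0.   ] eye [0.593 0.163 0.431] 0.03491353284756055
[-1.79994297e+02 -2.98100571e-02 -5.55814982e+00]
```

View pics/w6.png

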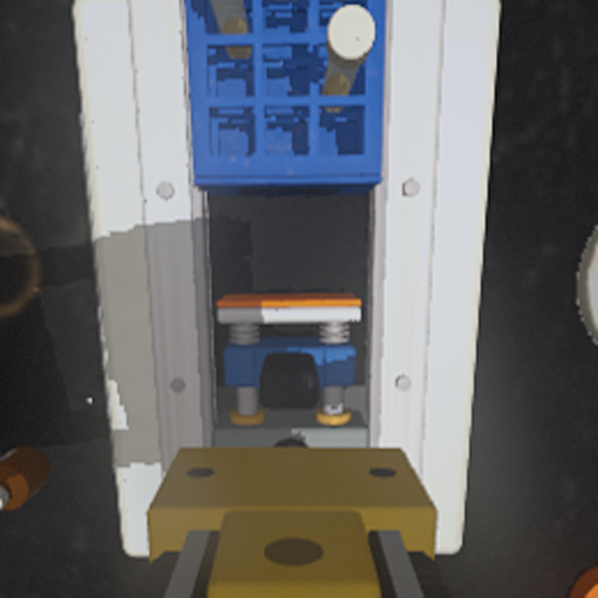

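Run:
```python
from h import *
import pickle
c=pickle.load(open("w6.pkl","rb"));s=r.sense();T=R.from_quat(s["tcp_rot"])
f=lambda u,v,z:np.round(T.inv().apply(atz(c,(130+u/2.3,v/2.3),z)-s["ee_pos"])*1000,1)
print("rack top edge",f(195,177,.143),f(383,174,.143)," foot",f(196,188,.078),f(382,186,.078))
print("pad top",f(218,308,.122),f(361,307,.122),"bottom",f(220,297,.08),f(359,297,.08))
print("handle top",f(263,354,.176),f(316,354,.176))
print("channel edges at platform",f(207,195,.078),f(370,195,.078),f(215,430,.078),f(365,430,.078))
print("rail bolts",f(166,190,.092),f(411,187,.092),f(178,385,.092),f(403,382,.092))
print("plate foot front edge",f(170,448,s['ee_pos'][2]+.002-.086),f(420,448,s['ee_pos'][2]+.002-.086))
```

```text
rack top edge [ -39.5 -100.6  161.7] [  37.7 -101.3  161.8]  foot [ -48.3 -101.5  226.7] [  45.8 -101.9  226.8]
pad top [-34.4 -45.7 182.7] [ 32.2 -45.8 182.8] bottom [-37.9 -47.6 224.7] [ 35.3 -47.2 224.8]
handle top [-11.3 -32.7 128.7] [  9.5 -32.6 128.8]
channel edges at platform [-42.8 -98.1 226.7] [ 39.9 -97.7 226.8] [-43.7  25.8 226.7] [ 40.6  26.2 226.8]
rail bolts [-60.9 -99.5 212.7] [  58.1 -100.3  212.8] [-60.5  -3.  212.7] [ 58.4  -4.  212.8]
plate foot front edge [-41.2  -8.3  84. ] [43.2 -7.8 84. ]
```

Call:
carry_out(fingers=[25,25,25,25,25,25,25,25,25,25,25], xyz=[[-1,-30,0],[0,-38,0],[0,-20,0],[0,0,0],[0,0,25],[0,0,35],[0,0,30],[0,0,25],[0,0,15],[0,0,6],[0,0,0]], turn=[0,0,0,0,0,0,0,0,0,0,0])

```text
time_s: 14.3
ee_pos: [0.5935, 0.1771, 0.1684]
tcp_rot: [0.999, -0.05, -0.0, 0.0]
force: [0.5, -0.2, -0.5]
width: 0.0349
```

Call:
carry_out(fingers=[25,25,25,25], xyz=[[0,0,3],[0,0,2],[0,0,1],[0,0,0]], turn=[0,0,0,0])

```text
time_s: 14.7
ee_pos: [0.5937, 0.1775, 0.163]
tcp_rot: [0.999, -0.05, 0.0, -0.0]
force: [-0.3, 1.0, 2.5]
width: 0.0349
```

Call:
carry_out(fingers=[60,60,60,60,60,60,60,60,60], xyz=[[0,0,0],[0,0,0],[0,0,0],[0,0,-15],[0,0,-35],[0,0,-45],[0,0,-45],[0,40,0],[0,40,0]], turn=[0,0,0,0,0,0,0,0,0])

```text
time_s: 15.6
ee_pos: [0.5856, 0.0975, 0.305]
tcp_rot: [0.999, -0.049, 0.002, -0.0]
force: [0.5, -0.1, -0.1]
width: 0.0599
```

Run:
```python
from h import *
c=r.read_camera("wrist");s=r.sense();T=R.from_quat(s["tcp_rot"])
print(np.round(s["ee_pos"],4),T.as_euler("xyz",degrees=True))
hsv=cv2.cvtColor(c["image"],cv2.COLOR_BGR2HSV)
cv2.imwrite("pics/w7.png",cv2.resize(c["image"][0:260,130:390],None,fx=2.3,fy=2.3,interpolation=cv2.INTER_CUBIC))
import pickle;pickle.dump((c,s),open("w7.pkl","wb"))
```

```text
[0.585  0.0922 0.3042] [ 1.79904230e+02 -1.19461587e-01 -5.80411024e+00]
```

View pics/w7.png

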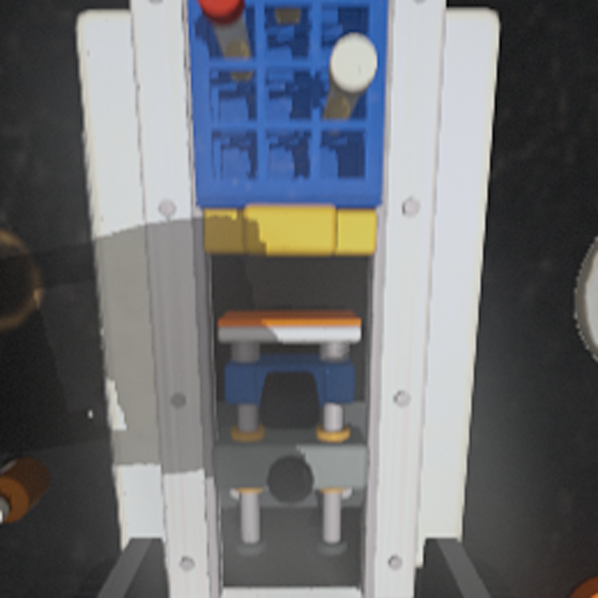

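The first plate stands upright in the channel at (290,230), close behind the rack. The space to the pad (row 315) takes the second plate, so I fetch it.

Call:
carry_out(fingers=[60,60,60,60,60,60,60,60,60,60,60,60,60,60,60], xyz=[[-5,30,0],[-5,40,0],[-5,40,0],[-5,40,0],[-5,40,0],[-5,40,0],[-5,40,0],[-5,40,0],[-5,40,0],[-5,30,0],[0,16,0],[0,0,0],[0,0,0],[0,0,0],[0,0,0]], turn=[0,0,0,0,0,0,0,0,0,0,0,-0.15,-0.15,-0.15,0])

```text
time_s: 17.15
ee_pos: [0.4965, -0.2907, 0.3029]
tcp_rot: [0.984, 0.175, 0.0, 0.0]
force: [-0.7, 0.1, -0.1]
width: 0.0602
```

Run:
```python
from h import *
s=r.sense();T=R.from_quat(s["tcp_rot"]);print(np.round(s["ee_pos"],4),T.as_euler("xyz",degrees=True)[2],T.inv().apply(np.array([.4966,-.2967,.090])-s["ee_pos"])*1000)
```

```text
[ 0.4965 -0.2907  0.3029] 20.208499414832072 [ -2.06031781   5.54130722 212.9377148 ]
```

Call:
carry_out(fingers=[60,60,60,60,60,60,60,25,25,25,25,25,25,25,25,25,25,25], xyz=[[-2,6,10],[0,0,40],[0,0,45],[0,0,45],[0,0,45],[0,0,28],[0,0,0],[0,0,0],[0,0,0],[0,0,0],[0,0,0],[0,0,0],[0,0,-20],[0,0,-40],[0,0,-45],[0,0,-45],[0,0,-40],[0,0,-23]], turn=[0,0,0,0,0,0,0,0,0,0,0,0,0,0,0,0,0,0])

```text
time_s: 18.95
ee_pos: [0.4967, -0.2978, 0.3066]
tcp_rot: [0.985, 0.174, 0.002, 0.002]
force: [0.3, 0.3, -1.5]
width: 0.035
```

Run:
```python
from h import *
c=r.read_camera("wrist");s=r.sense();T=R.from_quat(s["tcp_rot"]);print(np.round(s["ee_pos"],4),T.as_euler("xyz",degrees=True)[2],s["width"],s["force"])
print([ (np.round(d["centre"]),d["pixels"].sum()) for d in r.masks_of("wrist","plate_0")])
print(T.inv().apply(np.array([.586,.09,.305])-s["ee_pos"])*1000)
```

```text
[ 0.4974 -0.2982  0.3093] 20.043014163751426 0.03488057901263211 [ 0.17992344 -1.03008731  3.60757237]
[(array([157., 121.]), np.int64(1223)), (array([255., 228.]), np.int64(8415)), (array([166., 236.]), np.int64(1100)), (array([256., 184.]), np.int64(909)), (array([322.,  40.]), np.int64(1433))]
[ 216.25242485 -334.38180564    2.94265165]
```

Call:
carry_out(fingers=[25,25,25,25,25,25,25,25,25,25,25,25,25,25], xyz=[[14,-22,0],[22,-34,0],[24,-37,0],[24,-37,0],[24,-37,0],[24,-37,0],[24,-37,0],[24,-37,0],[22,-34,0],[14,-22,0],[0,0,0],[0,0,0],[0,0,0],[0,0,0]], turn=[0,0,0,0,0,0,0,0,0,0,0.15,0.15,0.15,0])

```text
time_s: 20.45
ee_pos: [0.5843, 0.0904, 0.3012]
tcp_rot: [0.999, -0.051, -0.001, 0.0]
force: [0.3, 0.7, -2.0]
width: 0.0353
```

Run:
```python
from h import *
c=r.read_camera("wrist");s=r.sense();T=R.from_quat(s["tcp_rot"]);print(np.round(s["ee_pos"],4),T.as_euler("xyz",degrees=True)[2],s["width"],s["force"])
# w6 frame: first plate seen at tool y=-88 -> target second centre -64, x -1.4
T6=R.from_euler("xyz",[180,0,-5.6],degrees=True)
for n,y in(("plate1",-88),("target2",-64),("pad",-46.5),("handle",-24)):
    P=np.array([.5855,.0898,.3047])+T6.apply([-.0014,y/1000,.14]); print(n,np.round(P,4),np.round(T.inv().apply(P-s["ee_pos"])*1000,1),proj(c,[P*[1,1,0]+[0,0,.173]]))
cv2.imwrite("pics/w8.png",cv2.resize(c["image"][0:260,130:390],None,fx=2.3,fy=2.3,interpolation=cv2.INTER_CUBIC))
```

```text
[0.5843 0.0903 0.3014] -5.549369044328036 0.03567377497269007 [-0.27855258  0.65652221 -0.8749183 ]
plate1 [0.5927 0.1775 0.1647] [ 1.000e-01 -8.760e+01  1.367e+02] [[256.66797141  89.15973894]]
target2 [0.5904 0.1536 0.1647] [  0.  -63.6 136.7] [[256.8098387  118.50631457]]
pad [0.5886 0.1362 0.1647] [  0.  -46.1 136.7] [[256.90833774 138.88175987]]
handle [0.5864 0.1138 0.1647] [ -0.  -23.6 136.7] [[257.02929072 163.90201493]]
```

View pics/w8.png

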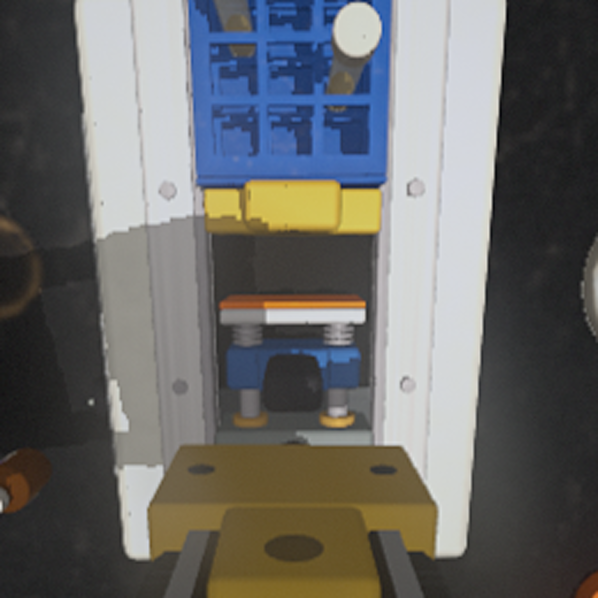

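The first plate is where I put it (tab at (292,204), as computed). I insert the second between it and the pad.

Call:
carry_out(fingers=[25,25,25,25,25,25,25,25,25,25,25,25], xyz=[[0,-24,0],[0,-25,0],[0,-15,0],[0,0,0],[0,0,25],[0,0,35],[0,0,30],[0,0,22],[0,0,14],[0,0,6],[0,0,3],[0,0,0]], turn=[0,0,0,0,0,0,0,0,0,0,0,0])

```text
time_s: 21.7
ee_pos: [0.5914, 0.1539, 0.1679]
tcp_rot: [0.999, -0.05, 0.0, -0.0]
force: [-1.0, -0.1, 0.1]
width: 0.0349
```

Call:
carry_out(fingers=[25,25,25,25], xyz=[[0,0,3],[0,0,2],[0,0,1],[0,0,0]], turn=[0,0,0,0])

```text
time_s: 22.1
ee_pos: [0.5914, 0.1542, 0.163]
tcp_rot: [0.999, -0.05, 0.001, -0.0]
force: [-4.5, -0.1, 12.1]
width: 0.035
```

Call:
carry_out(fingers=[60,60,60,60,60,60,60,60,60,60], xyz=[[0,0,0],[0,0,0],[0,0,0],[0,0,-15],[0,0,-35],[0,0,-45],[0,0,-43],[0,30,0],[0,34,0],[0,0,0]], turn=[0,0,0,0,0,0,0,0,0,0])

```text
time_s: 23.1
ee_pos: [0.5845, 0.0875, 0.3008]
tcp_rot: [0.999, -0.051, 0.001, 0.0]
force: [-0.3, 0.1, -0.1]
width: 0.0598
```

Run:
```python
from h import *
import pickle
c=r.read_camera("wrist");s=r.sense();T=R.from_quat(s["tcp_rot"]);print(np.round(s["ee_pos"],4),T.as_euler("xyz",degrees=True)[2]);pickle.dump((c,s),open("w9.pkl","wb"))
t=r.read_camera("top");print([(np.round(d["centre"]),d["score"]) for d in r.recognise("top","white_cap_bottle")],proj(t,[[.3995,.0401,.088],[.3995,.0401,.04]]))
cv2.imwrite("pics/w9.png",cv2.resize(c["image"][0:260,130:390],None,fx=2.3,fy=2.3,interpolation=cv2.INTER_CUBIC))
```

```text
[0.5847 0.089  0.3005] -5.853196447019768
[(array([238., 241.]), 0.48)] [[237.85330995 238.84119457]
 [238.89986788 239.27154902]]
```

View pics/w9.png

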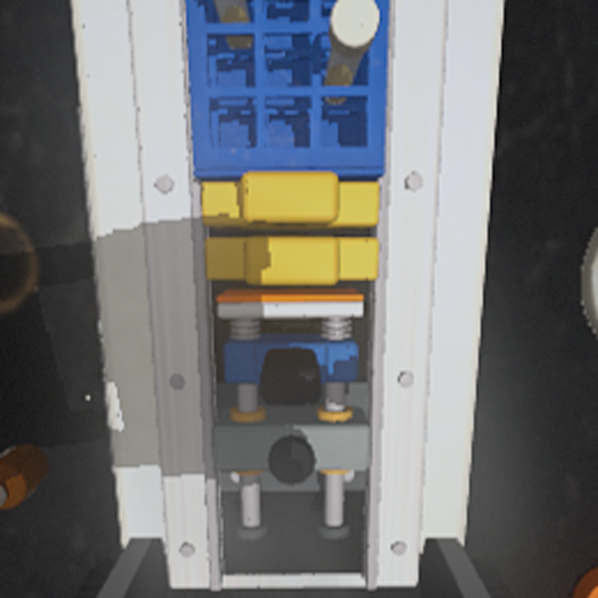

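Both plates stand upright, and the bottle is seen standing where I left it: (238,241) against a forecast of (238,239). Next is the handle.

Run:
```python
from h import *
import pickle
c,s=pickle.load(open("w9.pkl","rb"));T=R.from_quat(s["tcp_rot"])
f=lambda u,v,z:np.round(T.inv().apply(atz(c,(130+u/2.3,v/2.3),z)-s["ee_pos"])*1000,1)
print("handle rear top",f(265,403,.176),f(318,403,.176),"front low",f(263,349,.126),"front top?",f(290,362,.176),f(290,349,.176))
print("pad",f(290,302,.122),"plate2 rear",f(225,280,.133),"front",f(225,238,.133),"plate1 rear",f(225,226,.133),"front",f(225,182,.133),"rack",f(290,166,.143))
```

```text
handle rear top [-10.7 -12.3 124.5] [ 10.2 -12.2 124.6] front low [-13.5 -25.9 174.5] front top? [ -0.8 -28.6 124.6] [ -0.8 -33.6 124.6]
pad [ -1.  -46.9 178.6] plate2 rear [-29.4 -57.3 167.5] front [-28.9 -74.8 167.5] plate1 rear [-28.7 -79.7 167.5] front [-28.2 -97.3 167.5] rack [  -0.8 -102.4  157.6]
```

Call:
carry_out(fingers=[60,60,60,60,60,60,60,15,15,15,15,15,15], xyz=[[0,-20,0],[0,0,20],[0,0,40],[0,0,40],[0,0,27],[0,0,15],[0,0,0],[0,0,0],[0,0,0],[0,0,0],[0,0,0],[0,0,0],[0,0,0]], turn=[0,0,0,0,0,0,0,0,0,0,0,0,0], squeeze=80)

```text
time_s: 24.55
ee_pos: [0.5858, 0.1106, 0.1593]
tcp_rot: [0.999, -0.05, -0.001, -0.0]
force: [-12.9, 1.5, 13.0]
width: 0.0229
```

Run:
```python
from h import *
s=r.sense();T=R.from_quat(s["tcp_rot"]);print(np.round(s["ee_pos"],4),T.as_euler("xyz",degrees=True),T.inv().apply(s["force"]),s["width"])
```

```text
[0.5858 0.1106 0.1593] [-1.79984609e+02  7.93894875e-02 -5.71616119e+00] [-13.01037444  -0.19028959 -12.9689602 ] 0.02294909718914989
```

Call:
carry_out(fingers=[15,15,15,15,15,15], xyz=[[-2,0,-2],[0,-3,0],[0,-4,0],[0,-4,0],[0,-4,0],[0,0,0]], turn=[0,0,0,0,0,0])

```text
time_s: 25.15
ee_pos: [0.587, 0.1251, 0.1594]
tcp_rot: [0.999, -0.05, 0.001, 0.0]
force: [7.4, -3.6, -9.2]
width: 0.0228
```

Call:
carry_out(fingers=[15,15,15], xyz=[[0,-3,0],[0,-3,0],[0,0,0]], turn=[0,0,0])

```text
time_s: 25.45
ee_pos: [0.5875, 0.1303, 0.1594]
tcp_rot: [0.999, -0.05, 0.001, 0.001]
force: [6.5, -8.2, -9.9]
width: 0.0225
```

Run:
```python
from h import *
s=r.sense();T=R.from_quat(s["tcp_rot"]);print(np.round(s["ee_pos"],4),T.as_euler("xyz",degrees=True),T.inv().apply(s["force"]),s["width"])
```

```text
[0.5875 0.1303 0.1594] [ 1.79911044e+02 -1.00705856e-01 -5.72142372e+00] [7.28340374 7.47219683 9.87594563] 0.022547817765560894
```

Call:
carry_out(fingers=[15,15,15], xyz=[[0.7,-1,0.8],[0,-1,0],[0,0,0]], turn=[0,0,0])

```text
time_s: 25.75
ee_pos: [0.5877, 0.132, 0.1594]
tcp_rot: [0.999, -0.05, 0.0, 0.001]
force: [-2.4, -9.5, 1.9]
width: 0.0226
```

Call:
carry_out(fingers=[15,15,15], xyz=[[0,-1,0],[0,-1,0],[0,0,0]], turn=[0,0,0])

```text
time_s: 26.05
ee_pos: [0.5879, 0.1336, 0.1594]
tcp_rot: [0.999, -0.05, 0.0, 0.001]
force: [-3.1, -11.7, 2.7]
width: 0.0225
```

Run:
```python
from h import *
import pickle
s=r.sense();T=R.from_quat(s["tcp_rot"]);print(np.round(s["ee_pos"],4),T.inv().apply(s["force"]),s["width"])
c=r.read_camera("wrist");pickle.dump((c,s),open("w10.pkl","wb"))
cv2.imwrite("pics/w10.png",cv2.resize(c["image"][60:300,140:380],None,fx=2.5,fy=2.5,interpolation=cv2.INTER_CUBIC))
c=r.read_camera("scene");cv2.imwrite("pics/s10.png",cv2.resize(c["image"][150:340,100:290],None,fx=4,fy=4,interpolation=cv2.INTER_CUBIC)[:600])
```

```text
[0.5879 0.1336 0.1594] [-1.93610668 11.99272898 -2.70059158] 0.022521529719531377
```

Run:
```python
from h import *
import pickle
for n in("w9","w10"):
    c,s=pickle.load(open(n+".pkl","rb"));T=R.from_quat(s["tcp_rot"]);tool=lambda p,z:np.round(T.inv().apply(atz(c,p,z)-s["ee_pos"])*1000,1)
    hsv=cv2.cvtColor(c["image"],cv2.COLOR_BGR2HSV)
    for x in(-28,-24,24,28):
        P=s["ee_pos"]+T.apply([x/1000,-.03 if n=="w10" else -.05,s["ee_pos"][2]-.122]);u=int(round(proj(c,[P])[0,0]))
        print(n,x,"col",u)
        col=hsv[:,u];lab=[]
        for v in range(60,260):
            h,S,V=map(int,col[v]);l="Y" if 20<=h<=35 and S>110 else "O" if h<20 and S>110 else "B" if 100<=h<=130 and S>110 else "w" if V>130 else "d" if V<60 else "g"
            if not lab or lab[-1][0]!=l: lab.append([l,v,v])
            lab[-1][2]=v
        print([(l,a,b,tool((u,a),.133 if l=="Y" else .122)[1],tool((u,b+1),.133 if l=="Y" else .122)[1]) for l,a,b in lab if b-a>=1])
```

```text
w9 -28 col 230
[('B', 60, 76, np.float64(-115.8), np.float64(-100.2)), ('g', 77, 78, np.float64(-100.2), np.float64(-98.3)), ('Y', 79, 97, np.float64(-97.4), np.float64(-80.0)), ('g', 98, 102, np.float64(-80.3), np.float64(-75.4)), ('Y', 103, 121, np.float64(-75.3), np.float64(-57.0)), ('g', 122, 125, np.float64(-56.4), np.float64(-52.4)), ('O', 126, 130, np.float64(-52.4), np.float64(-47.2)), ('g', 131, 132, np.float64(-47.2), np.float64(-45.1)), ('w', 133, 136, np.float64(-45.1), np.float64(-41.0)), ('g', 137, 205, np.float64(-41.0), np.float64(36.7)), ('w', 206, 207, np.float64(36.7), np.float64(39.1)), ('g', 208, 249, np.float64(39.1), np.float64(92.6)), ('w', 250, 255, np.float64(92.6), np.float64(100.6)), ('g', 256, 259, np.float64(100.6), np.float64(106.1))]
w9 -24 col 234
[('B', 60, 76, np.float64(-115.8), np.float64(-100.2)), ('g', 77, 78, np.float64(-100.2), np.float64(-98.3)), ('Y', 79, 97, np.float64(-97.4), np.float64(-80.0)), ('g', 99, 102, np.float64(-79.3), np.float64(-75.4)), ('Y', 103, 121, np.float64(-75.3), np.float64(-57.0)), ('g', 122, 125, np.float64(-56.4), np
[... 3293 characters left out ...]
, 139, np.float64(-92.7), np.float64(-55.3)), ('Y', 141, 228, np.float64(-56.0), np.float64(-5.1)), ('g', 229, 238, np.float64(-0.1), np.float64(6.8)), ('d', 239, 248, np.float64(6.8), np.float64(13.8)), ('g', 249, 259, np.float64(13.8), np.float64(21.8))]
w10 28 col 304
[('g', 60, 63, np.float64(-97.0), np.float64(-95.1)), ('B', 64, 139, np.float64(-95.1), np.float64(-55.3)), ('Y', 141, 200, np.float64(-56.0), np.float64(-22.4)), ('O', 201, 204, np.float64(-18.6), np.float64(-16.1)), ('w', 205, 214, np.float64(-16.1), np.float64(-9.5)), ('g', 215, 241, np.float64(-9.5), np.float64(8.9)), ('g', 243, 246, np.float64(9.6), np.float64(12.4)), ('d', 249, 259, np.float64(13.8), np.float64(21.8))]
```

The pictures leave the squeeze at 4–8 mm. I'll measure it from the force curve by backing off in steps, finding where the pad leaves the stack, and then coming back.

Call:
carry_out(fingers=[15,15,15], xyz=[[0,2,0],[0,0,0],[0,0,0]], turn=[0,0,0])

```text
time_s: 26.45
ee_pos: [0.5877, 0.1318, 0.1594]
tcp_rot: [0.999, -0.05, 0.0, 0.001]
force: [-2.5, -9.7, 1.1]
width: 0.0229
```

Call:
carry_out(fingers=[15,15,15], xyz=[[0,2,0],[0,0,0],[0,0,0]], turn=[0,0,0])

```text
time_s: 26.75
ee_pos: [0.5875, 0.1301, 0.1594]
tcp_rot: [0.999, -0.05, 0.0, 0.001]
force: [-1.5, -7.3, 1.7]
width: 0.0231
```

Call:
carry_out(fingers=[15,15,15], xyz=[[0,2,0],[0,0,0],[0,0,0]], turn=[0,0,0])

```text
time_s: 27.05
ee_pos: [0.5874, 0.1284, 0.1594]
tcp_rot: [0.999, -0.05, 0.0, 0.001]
force: [-1.8, -6.2, -0.5]
width: 0.023
```

Call:
carry_out(fingers=[15,15,15], xyz=[[0,2,0],[0,0,0],[0,0,0]], turn=[0,0,0])

```text
time_s: 27.35
ee_pos: [0.5873, 0.1271, 0.1594]
tcp_rot: [0.999, -0.05, 0.0, 0.0]
force: [-3.1, -4.4, 5.8]
width: 0.0228
```

Call:
carry_out(fingers=[15,15,15], xyz=[[0,2,0],[0,0,0],[0,0,0]], turn=[0,0,0])

```text
time_s: 27.65
ee_pos: [0.5871, 0.1254, 0.1593]
tcp_rot: [0.999, -0.05, 0.0, -0.0]
force: [-2.0, -2.0, 5.7]
width: 0.0227
```

Call:
carry_out(fingers=[15,15,15], xyz=[[0,2,0],[0,0,0],[0,0,0]], turn=[0,0,0])

```text
time_s: 27.95
ee_pos: [0.5869, 0.1234, 0.1593]
tcp_rot: [0.999, -0.05, 0.0, -0.0]
force: [-3.8, -2.3, 6.0]
width: 0.0226
```

The force is steady at about 2.2 N up to y ≈ 0.1256 and then rises 1.2 N/mm. That puts the earlier push at about 8 mm squeeze, so I go for y ≈ 0.131 (5–6 mm).

Call:
carry_out(fingers=[15,15,15,15,15,15,15,15], xyz=[[0,-2,0],[0,-2,0],[0,-2,0],[0,-2,0],[0,-1,0],[0,0,0],[0,0,0],[0,0,0]], turn=[0,0,0,0,0,0,0,0])

```text
time_s: 28.75
ee_pos: [0.5877, 0.1315, 0.1593]
tcp_rot: [0.999, -0.05, 0.0, 0.001]
force: [-4.4, -9.3, 7.2]
width: 0.0227
```

Run:
```python
from h import *
import pickle
c=r.read_camera("wrist");s=r.sense();T=R.from_quat(s["tcp_rot"]);print(np.round(s["ee_pos"],4),np.round(T.inv().apply(s["force"]),1),s["width"],np.round(s["qvel"],3))
hsv=cv2.cvtColor(c["image"],cv2.COLOR_BGR2HSV)
for u in(210,217,304):
    y=[v for v in range(100,230) if 20<=hsv[v,u,0]<=35 and hsv[v,u,1]>110]
    o=[v for v in range(190,230) if hsv[v,u,0]<20 and hsv[v,u,1]>110]
    print(u,"Y",y[0],y[-1],len(y),"O",o)
t=r.read_camera("top");z=pickle.load(open("w6.pkl","rb"))
print([(np.round(d["centre"]),round(d["score"],2)) for q in("white_cap_bottle","tube_a","tube_rack") for d in r.recognise("top",q)])
```

```text
[0.5877 0.1315 0.1593] [-3.9  9.  -7.6] 0.0227092172051947 [ 0.     0.    -0.001  0.    -0.001  0.001]
210 Y 137 197 61 O [198, 199, 200, 201]
217 Y 137 197 61 O [198, 199, 200, 201, 202]
304 Y 136 197 62 O [198, 199, 200, 201]
[(array([238., 242.]), 0.55), (array([157., 164.]), 0.4), (array([154., 170.]), 0.77)]
```

```bash
python3 -c "
from bench import r
print(r.close_job()); s=r.sense(); print(s['time_s'],s['ee_pos'],s['force'])"
```

```text
the job is handed in; nothing more can be done
None
the job is handed in; nothing more can be done
```

I handed the job in with the arm still gripping the black handle and the clamp pushed in; I got no verdict back. It took about 29 s of the 72 s allowed.

**What I did**
- I stood the white-capped bottle on open bench at about (0.40, 0.04).
- I set two yellow plates from the caddy upright in the gap. One would not have been enough: the gap measured about 55 mm.
- I pushed the clamp in by its handle, which I gripped from the sides.

**Last checks**
- **Squeeze:** I backed off in steps and found the pad leaving the stack at y ≈ 0.1256, with force rising about 1.2 N per mm beyond it. The final pose, y = 0.1315 at about 9 N, means about 5.7 mm of squeeze and about 21 mm of clamp travel.
- **At rest:** the arm was still and the gripper held the handle (22.7 mm opening).
- **Bottle and plates:** the top camera still found the bottle where I left it. The wrist image showed the two plates together against the rack.

**Checks that disagreed or were not made**
- **Pad squeeze in the image:** the wrist image alone gave about 4 to 10 mm for the earlier, deeper push, depending on which edge I used. I relied on the force curve, which gave about 8 mm there.
- **Rack on the end bar:** I inferred this from identical forces going in and coming back, and did not see it directly.
- **Tubes and bystanders:** I saw tubes still in the rack before the clamp push, but the picture limit kept me from viewing one afterwards. I never checked that the other two bottles and the timer had not moved.

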